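# Turn the rinsed parts cup upside down onto its drying peg

### The job

Turn the blue-banded rinse cup upside down onto the empty drying peg: first lay it on its side in the green-padded cradle and let go of it, then take it again so that you can turn it mouth down. Lower it over the peg until its rim stands on the round base before you let go, and leave the other cup, the blower and the movement holder where they are.

Things in the scene. Friction and masses are not known exactly. Their poses are not given: they have to be found in the camera images.
- cup_mid (a point): The cup to be dried: a straight round aluminium cup with a blue band near its closed bottom, outer diameter 44, height 80, wall 3, floor 6 thick, inner diameter 38, about 100 g. It starts standing upright on the bench, mouth up. The point lies on its axis half-way up (40 from either end); z points along the axis from the closed bottom to the open mouth.
- cradle_rest (a point): Fixed cradle: a V groove of two green pads 64 long on an aluminium plate 80 x 90 x 10. The point is where the middle of the cup's axis comes to lie when the cup lies in the groove, 62 above the bench; the groove, and so the lying cup's axis, runs along y (mouth to either side), x is level across it. The pads lie under the cup: they reach only 21 to either side of the point and stay at least 13 below it, so the cup's sides are free for fingers.
- free_stand_seat (a point): The empty drying stand, fixed: a dark round base, diameter 76, height 12, with an upright white peg of diameter 26 that stands 60 above the base, its top 20 tapered to diameter 10. The point is on the peg's axis at the top face of the base (12 above the bench), on which the rim of the upturned cup comes to stand: the cup's middle is then 40 above the point. z is up.
- taken_stand_seat (a point): A second drying stand of the same shape, fixed, with another cup already on its peg; the point is likewise at the top face of its base.
- other_cup_mid (a point): The other cup, dark steel with an orange band, same size, upside down on the second stand; not to be disturbed. The point is on its axis half-way up; z points to its mouth (down).
- blower: Red rubber dust blower standing upright, diameter 54, height 105, origin at the centre of its underside; not to be disturbed.
- movement_holder: Grey watch movement holder block 50 x 34 x 16 with a brass movement on top (22 high in all), origin at the centre of its underside; not to be disturbed.

How it is judged:
By the outcome, as a careful person would: the job done as asked, in the order asked, and still so for the second after the job is handed in, with the robot touching nothing.
It also fails if it takes over 64 s, if anything falls off the work surface, if the arm or the gripper's body presses on something with over 40 N, if the wrist force passes 120 N, or if a joint passes its speed limit or range.

### The arm

A 6-joint arm with a two-finger parallel gripper is mounted at the origin on the work surface. World frame = base frame: x ahead of the robot, y to its left, z up, the work surface at z = 0. Lengths are in m, angles in degrees, forces in N, time in s.
With the tool pointing down it reaches from about 0.4 to 0.825 m from the base axis. Payload 7 kg.
Tool frame: the origin (TCP) lies midway between the tips of the shut fingers; the grasp point (between the pads) lies 19 mm behind it; z points along the fingers, y is the direction in which the jaws open and shut (so a half turn about z gives the same grasp; the last joint's range is limited). The gripper opens to 88 mm and grips with 3 to 60 N. Pads are 19 mm wide; open, the fingers measure 130 mm over their backs; the gripper's body (78 mm by 193 mm) begins 47 mm behind the grasp point.
Start: joints at [92.882, 20.546, 0.682, 0, -70.136, -16.507], TCP at [0.159, 0.656, 0.227] pointing down, gripper open.
Joint ranges: [-176.03, 176.03], [-82.01, 121.73], [-58.28, 71.71], [-173.87, 95.51], [-174.79, -0.11], [-173.66, 173.66]. Speed limits (degrees/s): [136.94, 136.94, 172.46, 180, 180, 180].

### API

Orientations are given as [roll, pitch, yaw] about the fixed x, y, z axes, in that order (R = Rz(yaw) Ry(pitch) Rx(roll)).
In Python, from plant import ctrl gives the robot as it stands. The module is installed in compiled form; this text tells all that it offers.
- The arm moves only by the tool arm_command, never from a script. Its argument "targets" is a list that holds one entry, the list of rows, each a list of 7 numbers: the turn, a rotation vector about the world's x, y, z in rad, then the shift along the world's x, y, z in cm, then the opening, from 0 (shut) to 1 (fully open). A call has 1 to 8 rows; each row is the pose to reach, as a shift and turn from the pose commanded when the call began; what a row does not reach only later rows make up. A row lasts 1/12 s, in which the tool goes at most 41.7 mm and 7.16 degrees, less where a joint would pass 70% of its speed; a pose out of reach is approached as far as the arm can. A call with a gripper value outside its range is refused whole. The fingers move at their own pace and stop on an object; the grip force is fixed at half the most. Time passes only in rows, so rows that repeat a pose let the fingers close. It gives the time, the measured TCP pose, the force and the opening at its end, in the units of the state.
- ctrl.get_obs(): the state, without advancing time (a new reading comes with each control period).
- ctrl.snapshot(name): name is "scene" or "top" or "wrist"; returns the picture (420x560x3 uint8, blue, green, red); there is no depth.
- ctrl.camera_model(name): a dict with "K" (3x3 intrinsics, pixels), "distortion" ([k1, k2, p1, p2, k3] as OpenCV has them; the pictures are not rectified), "xyz" and "rotation" of the camera in the world. Camera axes: x right, y up, looking along -z (the intrinsics and any distortion apply to the point x, -y, -z); pixel columns grow to the right and rows downward; lengths in m; the calibration is good to about 2 mm. A picture is of the moment at which its call begins: read the wrist's pose just before it. camera_model takes no time and is no camera call; for the wrist camera it gives the pose at the moment of the call.
- ctrl.close_job(): hands the job in, once; it reports no verdict.
The state is a dict: "clock": time; "joint_pos": joint angles; "qvel": joint speeds; "tau": joint torques, N m; "tool_pos": TCP position; "orientation": TCP orientation; "force": force on the tool from outside, world axes, zero at the start; "moment": the same for the moment, N m; "opening": finger opening in m.
Only numpy, scipy, OpenCV 4.12 (cv2) and the standard library are available. Lean on these libraries where they do the work, as an engineer would, in place of code of your own. Each camera call takes 0.05 s, during which the arm holds its last target. There are 200 camera calls.

## Working session

There is one attempt and no reset: what is moved stays moved. The work goes in short steps, Python scripts to look and compute and a tool call to move; the robot and the scene stay as the last step left them, time stands still between calls to the robot, and variables do not carry over. Pictures are saved under pics/ and viewed, about 8 in all and at most 12, crops included, and the job is handed in when it is done.

Besides the shell and the picture viewer there is one more tool, called after ">>>" as name(argument=value, ...), one argument or row to a line, values as JSON. arm_command: Moves the arm, as the interface text tells. Its arguments: {"type":"object","properties":{"targets":{"type":"array","items":{"type":"array","items":{"type":"array","items":{"type":"number"}}}}},"required":["targets"]}

```bash
mkdir -p pics; python3 - <<'E'
from plant import ctrl
import cv2
o=ctrl.get_obs(); print(o)
for n in("scene","top"):
    m=ctrl.camera_model(n); print(n,m)
    cv2.imwrite(f"pics/{n}0.png",ctrl.snapshot(n))
E
```

```text
{'clock': 0.0, 'joint_pos': array([ 9.28811735e+01,  2.05906251e+01,  6.33907675e-01, -1.98978226e-02,
       -7.01337354e+01, -1.65075350e+01]), 'qvel': array([-0.15893425, -0.02106519,  0.00071593,  0.03632953, -0.06804533,
        0.01240384]), 'tau': array([ 7.39320203e-04, -5.82710016e+01,  2.93051237e+01,  6.99691191e+00,
        6.98405929e-03, -1.50035248e-04]), 'tool_pos': array([0.15892712, 0.65553449, 0.22563353]), 'orientation': array([ 1.79907960e+02, -7.76962113e-03, -1.36331318e+01]), 'force': array([-0.00193619, -0.05957661,  0.33656989]), 'moment': array([-0.03566229,  0.01079962, -0.00392445]), 'opening': 0.08772724408451785}
scene {'K': array([[452.03121394,   0.        , 273.18870549],
       [  0.        , 452.03121394, 202.19246236],
       [  0.        ,   0.        ,   1.        ]]), 'distortion': array([-0.14681904,  0.        ,  0.        ,  0.        ,  0.        ]), 'xyz': array([1.08711053, 0.36338962, 0.70162433]), 'rotation': array([ 43.94922581,  -1.04053825, 129.22110204])}
top {'K': array([[438.44006802,   0.        , 279.7787973 ],
       [  0.        , 438.44006802, 201.82740557],
       [  0.        ,   0.        ,   1.        ]]), 'distortion': array([-0.02885195,  0.        ,  0.        ,  0.        ,  0.        ]), 'xyz': array([0.54871764, 0.00157407, 0.99513174]), 'rotation': array([ 4.83890615e+00,  2.95926427e-02, -9.14215963e+01])}
```

View pics/scene0.png

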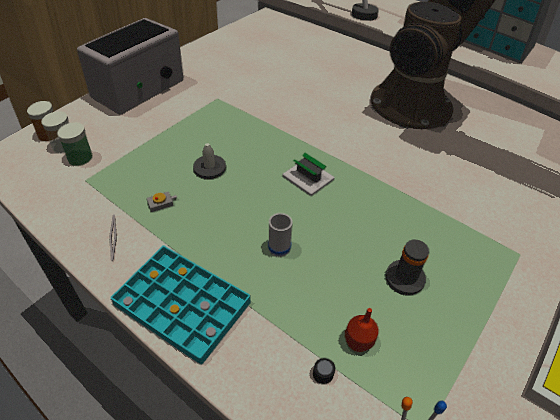

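View pics/top0.png

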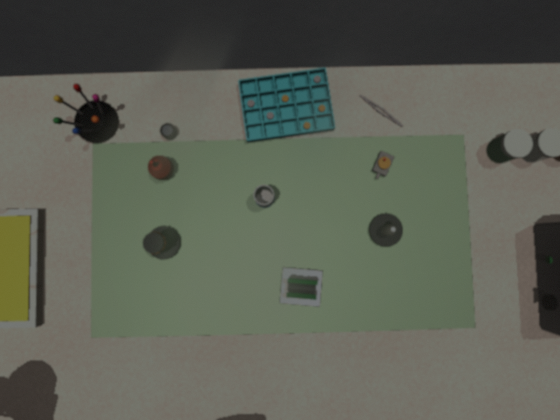

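```bash
cat > h.py <<'E'
import numpy as np,cv2
from scipy.spatial.transform import Rotation as R
from plant import ctrl
def ray(m,px):
    u=cv2.undistortPoints(np.array([[px]],float),m["K"],m["distortion"])[0,0]
    return R.from_euler('xyz',m["rotation"],degrees=True).as_matrix()@[u[0],-u[1],-1]
def onz(m,px,z):
    d=ray(m,px); c=m["xyz"]; return c+d*(z-c[2])/d[2]
def proj(m,P):
    M=R.from_euler('xyz',m["rotation"],degrees=True).as_matrix()
    q=(np.atleast_2d(P)-m["xyz"])@M; q=q*[1,-1,-1]
    return cv2.projectPoints(q,np.zeros(3),np.zeros(3),m["K"],m["distortion"])[0][:,0]
def circ(c,r,n=40):
    a=np.linspace(0,2*np.pi,n); return np.c_[c[0]+r*np.cos(a),c[1]+r*np.sin(a),np.full(n,c[2])]
E
python3 - <<'E'
from h import *
m=ctrl.camera_model("top"); s=ctrl.camera_model("scene")
for n,px,z in(("cup",(265,194),.08),("cradle",(302,287),.01),("free",(386,230),.012),("taken",(163,242),.012),("blower",(161,168),.06),("holder",(384,163),.016)): print(n,onz(m,px,z).round(4))
for n,px,z in(("cup",(281,222),.08),("cradle",(308,176),.01),("free",(209,166),.012),("taken",(406,277),.012)): print(n,onz(s,px,z).round(4))
def crop(n,c,w=35,k=5):
    i=cv2.imread(f"pics/{n}0.png"); x,y=c; i=i[y-w:y+w,x-w:x+w]
    return cv2.convertScaleAbs(cv2.resize(i,None,fx=260/(2*w),fy=260/(2*w),interpolation=cv2.INTER_CUBIC),alpha=1.5)
a=np.hstack([crop("top",c) for c in((265,195),(302,287),(386,230))])
b=np.hstack([crop("scene",c) for c in((281,235),(308,175),(209,165))])
cv2.imwrite("pics/crops.png",np.vstack([a,b]))
E
```

```text
cup [0.6434 0.0307 0.08  ]
cradle [ 0.4411 -0.0446  0.01  ]
free [ 0.5626 -0.2365  0.012 ]
taken [0.5482 0.2636 0.012 ]
blower [0.7075 0.2547 0.06  ]
holder [ 0.7139 -0.2378  0.016 ]
cup [0.6455 0.036  0.08  ]
cradle [ 0.4481 -0.0404  0.01  ]
free [ 0.5699 -0.233   0.012 ]
taken [0.5542 0.2648 0.012 ]
```

View pics/crops.png

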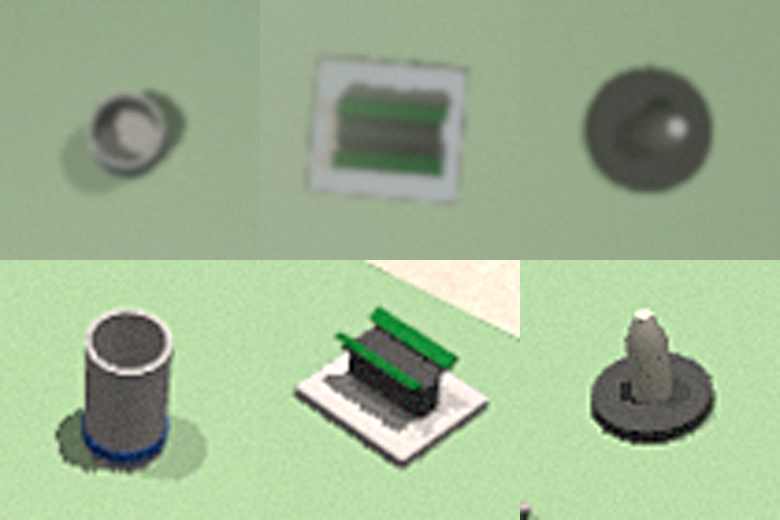

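>>> arm_command(
  targets=[
    [[0,0,-1.43,48.5,-62.3,0,1],[0,0,-1.43,48.5,-62.3,0,1],[0,0,-1.43,48.5,-62.3,0,1],[0,0,-1.43,48.5,-62.3,0,1],[0,0,-1.43,48.5,-62.3,0,1],[0,0,-1.43,48.5,-62.3,0,1],[0,0,-1.43,48.5,-62.3,0,1],[0,0,-1.43,48.5,-62.3,0,1]],
  ],
)

```text
clock: 0.77
tool_pos: [0.3644, 0.391, 0.2265]
orientation: [180.0, -0.0, -71.3]
force: [1.2, 1.7, 0.5]
opening: 0.0879
```

```bash
cat >> h.py <<'E'
import json
def rec():
    o=ctrl.get_obs(); open("s.jsonl","a").write(json.dumps([list(o["joint_pos"]),list(o["tool_pos"]),list(o["orientation"])])+"\n")
    for k in("clock","joint_pos","tool_pos","orientation","force","opening"): print(k,np.round(o[k],4))
    return o
E
python3 -c "from h import *;rec()"
```

```text
clock 0.7667
joint_pos [ 6.80359e+01  7.30920e+00 -1.70187e+01 -7.40000e-03 -6.56838e+01
 -4.92911e+01]
tool_pos [0.3644 0.391  0.2265]
orientation [ 1.799873e+02 -4.500000e-03 -7.125820e+01]
force [1.1692 1.6936 0.5017]
opening 0.0879
```

>>> arm_command(
  targets=[
    [[0.3,0,-0.425,28,-35.8,0,1],[0.3,0,-0.425,28,-35.8,0,1],[0.3,0,-0.425,28,-35.8,0,1],[0.3,0,-0.425,28,-35.8,0,1],[0.3,0,-0.425,28,-35.8,0,1],[0.3,0,-0.425,28,-35.8,0,1],[0.3,0,-0.425,28,-35.8,0,1],[0.3,0,-0.425,28,-35.8,0,1]],
  ],
)

```text
clock: 1.43
tool_pos: [0.5699, 0.1282, 0.2268]
orientation: [-177.9, 17.0, -95.2]
force: [0.8, 0.7, 0.6]
opening: 0.0876
```

```bash
python3 -c "from h import *;rec()"
```

```text
clock 1.4333
joint_pos [ 21.7723   9.1041 -10.3903 -16.0516 -61.6811 -20.6868]
tool_pos [0.5699 0.1282 0.2268]
orientation [-177.8951   16.9706  -95.1604]
force [0.7833 0.6713 0.6092]
opening 0.0876
```

>>> arm_command(
  targets=[
    [[-0.3,0.2,0,2,-2,5,1],[-0.3,0.2,0,2,-2,5,1],[-0.3,0.2,0,2,-2,5,1],[-0.3,0.2,0,2,-2,5,1],[-0.3,0.2,0,2,-2,5,1]],
  ],
)

```text
clock: 1.85
tool_pos: [0.5893, 0.1114, 0.2743]
orientation: [172.2, -1.5, -96.4]
force: [-0.6, 0.0, 0.2]
opening: 0.0876
```

```bash
python3 -c "from h import *;rec()"
```

```text
clock 1.85
joint_pos [ 27.2675  17.045    2.6773  -3.1396 -82.9526 -33.1942]
tool_pos [0.5893 0.1114 0.2743]
orientation [172.1914  -1.4588 -96.4118]
force [-0.577   0.0133  0.2414]
opening 0.0876
```

```bash
python3 - <<'E'
import json
l=[json.loads(x) for x in open("s.jsonl")]
l.insert(0,[[92.8812,20.5906,.6339,-.0199,-70.1337,-16.5075],[.15892712,.65553449,.22563353],[179.90796,-.00777,-13.63313]])
open("s.jsonl","w").write("\n".join(map(json.dumps,l))+"\n")
E
cat > kin.py <<'E'
from h import *
from scipy.optimize import least_squares
def E(a,d): return R.from_euler(a,d,degrees=True)
def fk(q,p):
    d1,a2,e,d4,a3,L,s4,s6=p[:8]; T=R.from_rotvec(p[8:11])
    R4=E('z',q[0])*E('y',q[1]); R5=R4*E('y',-q[2]); R6=R5*E('x',s4*q[3])*E('y',-q[4])
    t=E('z',q[0]).apply([p[11],0,d1])+R4.apply([e,0,a2])+R5.apply([d4,0,a3])+R6.apply([L,0,0])
    return t,R6*E('x',s6*q[5])*T
def fit():
    S=[json.loads(x) for x in open("s.jsonl")]
    best=None
    for s4 in(1,-1):
     for s6 in(1,-1):
      for t0 in([0,1.57,0],[1.57,0,0],[1.2,1.2,1.2],[-1.2,1.2,-1.2]):
        full=lambda v:np.r_[v[:6],s4,s6,v[6:9],v[9]]
        def f(v):
            r=[]
            for q,x,o in S:
                t,M=fk(q,full(v)); r+=list(t-x)+list(.3*(M.inv()*E('xyz',o)).as_rotvec())
            return np.r_[r,1e-3*v[2],1e-3*v[4],1e-3*v[9]]
        s=least_squares(f,np.r_[.4,.4,0,.4,0,.25,t0,0])
        if best is None or s.cost<best[0]: best=(s.cost,full(s.x),np.abs(f(s.x)).max())
    return best
def ik(p,x,M,q0):
    lo=np.array([-176,-82,-58.2,-173.8,-174.7,-.2]);lo[5]=-173.6;hi=np.array([176,121.7,71.7,95.5,-.2,173.6])
    def f(q):
        t,A=fk(q,p); return np.r_[(t-x)*10,(A.inv()*M).as_rotvec()]
    s=least_squares(f,np.clip(q0,lo+.1,hi-.1),bounds=(lo,hi),x_scale=30.); return s.x,np.abs(s.fun).max()
E
python3 -c "
from kin import *
np.set_printoptions(precision=4,suppress=True)
b=fit();print(b);np.save('p.npy',b[1])"
```

```text
(np.float64(0.05449184796942033), array([-0.5041,  0.3791, -0.0031,  0.3251,  0.2534, -0.2483, -1.    ,
       -1.    , -1.2092,  1.2092, -1.2092,  0.101 ]), np.float64(0.19020544950863533))
```

```bash
python3 - <<'E'
s=open("kin.py").read()
s=s.replace("R5.apply([d4,0,a3])","R5.apply([d4,p[12],a3])").replace("R6.apply([L,0,0])","R6.apply([L,p[13],p[14]])")
s=s.replace("v[6:9],v[9]]","v[6:9],v[9:13]]").replace("1e-3*v[9]]","1e-3*v[9:13]]").replace("t0,0])","t0,0,-.1,-.1,0])")
open("kin.py","w").write(s)
E
python3 -c "
from kin import *
np.set_printoptions(precision=4,suppress=True)
b=fit();print(b);np.save('p.npy',b[1])"
```

```text
(np.float64(1.8297129167816867e-08), array([ 0.1975,  0.6017, -0.0005,  0.462 ,  0.0001,  0.3777, -1.    ,
       -1.    , -1.2092,  1.2092, -1.2092,  0.0029, -0.001 , -0.1908,
       -0.001 ]), np.float64(0.0001907861645256539))
```

```bash
cat > cand.py <<'E'
from kin import *
p=np.load('p.npy'); np.set_printoptions(precision=3,suppress=True,linewidth=150)
def pts(q):
    R4=E('z',q[0])*E('y',q[1]);R5=R4*E('y',-q[2]);R6=R5*E('x',-q[3])*E('y',-q[4])
    el=E('z',q[0]).apply([p[11],0,p[0]])+R4.apply([p[2],0,p[1]]); w=el+R5.apply([p[3],p[12],p[4]]); o=w+R6.apply([0,p[13],p[14]])
    return el,w,o
def mk(z,y): 
    z=np.array(z)/np.linalg.norm(z);y=np.array(y)-np.dot(y,z)*z;y/=np.linalg.norm(y)
    return R.from_matrix(np.c_[np.cross(y,z),y,z])
def sols(x,M,n=60,seed=0):
    g=np.random.default_rng(seed);out=[]
    for _ in range(n):
        q,e=ik(p,x,M,g.uniform([-120,-40,-58,-170,-170,-170],[120,110,70,95,-5,170]))
        if e<2e-3 and not any(np.abs(q-k).max()<1 for k in out): out.append(q)
    return out
def show(n,G,z,y):
    z=np.array(z,float)/np.linalg.norm(z)
    for s in(1,-1):
        for q in sols(np.array(G)+.019*z,mk(z,s*np.array(y))):
            el,w,o=pts(q); print(n,s,q.round(0),'elbow z',el[2].round(2),'w',w,'o',o)
E
python3 - <<'E'
from cand import *
a=np.radians(-5.6);gx=np.array([np.cos(a),np.sin(a),0]);gy=np.array([-np.sin(a),np.cos(a),0])
C=np.array([.445,-.042,.062])
show('tool+y',C-.006*gy,gy,gx)
show('tool-y',C+.006*gy,-gy,gx)
F=np.array([.566,-.235,.058])
for d in range(-180,180,45):
    h=[np.cos(np.radians(d)),np.sin(np.radians(d)),0]
    show(f'peg{d}',F,h,[-h[1],h[0],0])
show('pegdown',F,[0,0,-1],gx)
E
```

```text
tool+y 1 [ -36.   55.   -6.  -63. -104. -116.] elbow z 0.55 w [ 0.581 -0.422  0.144] o [ 0.409 -0.405  0.062]
tool+y -1 [ -36.   55.   -6.  -63. -104.   64.] elbow z 0.55 w [ 0.581 -0.422  0.144] o [ 0.409 -0.405  0.062]
tool-y 1 [ 50.  56. -41.  35. -84.  86.] elbow z 0.53 w [0.291 0.34  0.074] o [0.481 0.321 0.062]
tool-y -1 [ 50.  56. -41.  35. -84. -94.] elbow z 0.53 w [0.291 0.34  0.074] o [0.481 0.321 0.062]
peg-180 1 [  -3.   75.   33.    4. -138.   93.] elbow z 0.36 w [ 0.925 -0.045  0.047] o [ 0.925 -0.235  0.058]
peg-180 -1 [  -3.   75.   33.    4. -138.  -87.] elbow z 0.36 w [ 0.925 -0.045  0.047] o [ 0.925 -0.235  0.058]
peg-135 1 [  12.   65.   -5.   34. -107.  101.] elbow z 0.46 w [0.687 0.151 0.021] o [0.82  0.019 0.058]
peg-135 -1 [  12.   65.   -5.   34. -107.  -79.] elbow z 0.46 w [0.687 0.151 0.021] o [0.82  0.019 0.058]
peg-90 1 [ 18.  55. -47.  72. -86.  79.] elbow z 0.55 w [0.379 0.124 0.094] o [0.566 0.124 0.058]
peg-90 -1 [  18.   55.  -47.   72.  -86. -101.] elbow z 0.55 w [0.379 0.124 0.094] o [0.566 0.124 0.058]
peg0 1 [ -64.   60.  -36. -116.  -93.   96.] 
[... 228 characters left out ...]
.427 -0.603  0.158] o [ 0.312 -0.489  0.058]
peg45 -1 [ -55.   54.   -3.  -82.  -95. -122.] elbow z 0.55 w [ 0.427 -0.603  0.158] o [ 0.312 -0.489  0.058]
peg90 1 [ -40.   64.   28.  -64. -122.   43.] elbow z 0.47 w [ 0.698 -0.594  0.196] o [ 0.566 -0.594  0.058]
peg90 -1 [ -40.   64.   28.  -64. -122. -137.] elbow z 0.47 w [ 0.698 -0.594  0.196] o [ 0.566 -0.594  0.058]
peg135 1 [ -23.   73.   49.  -45. -147.   50.] elbow z 0.37 w [ 0.923 -0.385  0.18 ] o [ 0.82  -0.489  0.058]
peg135 -1 [ -23.   73.   49.  -45. -147. -130.] elbow z 0.37 w [ 0.923 -0.385  0.18 ] o [ 0.82  -0.489  0.058]
pegdown -1 [ -4.  25. -20.  -0. -45.  -1.] elbow z 0.74 w [ 0.581 -0.045  0.417] o [ 0.566 -0.235  0.417]
```

```bash
python3 - <<'E'
from cand import *
a=np.radians(-5.6);gx=np.array([np.cos(a),np.sin(a),0]);gy=np.array([-np.sin(a),np.cos(a),0]);Z=np.array([0,0,1.])
C=np.array([.445,-.042,.062]);F=np.array([.566,-.235,.058]);K=np.array([.644,.033,.046])
for th in(-30,):
    def t(d): d=np.radians(d); return -Z*np.cos(d)+gy*np.sin(d)
    show('pick',K,t(th),gx)
    show('pickup',K+.15*Z,t(th),gx)
    show('mid',C+.15*Z,t(15),gx)
    show('lay+',C-.006*gy+.1*Z,t(th+90),gx)
    show('lay',C-.006*gy,t(th+90),gx)
    show('regrasp',C+.01*gy,t(th),gx)
    show('peg+',F+.12*Z,t(th+90),gx)
    show('peg',F,t(th+90),gx)
E
```

```text
pick 1 [ 32.  35. -22.  29. -56. 122.] elbow z 0.69 w [0.509 0.314 0.306] o [0.661 0.211 0.357]
pick -1 [ 32.  35. -22.  29. -56. -58.] elbow z 0.69 w [0.509 0.314 0.306] o [0.661 0.211 0.357]
pickup 1 [ 32.  26. -13.  25. -72. 130.] elbow z 0.74 w [0.527 0.332 0.445] o [0.661 0.211 0.507]
pickup -1 [ 32.  26. -13.  25. -72. -50.] elbow z 0.74 w [0.527 0.332 0.445] o [0.661 0.211 0.507]
mid -1 [  7.   2. -23. -16. -63.  -5.] elbow z 0.8 w [0.438 0.05  0.608] o [ 0.436 -0.134  0.558]
lay+ 1 [ -29.   25.  -12.  -53.  -88. -137.] elbow z 0.74 w [ 0.551 -0.301  0.462] o [ 0.414 -0.357  0.341]
lay+ -1 [-29.  25. -12. -53. -88.  43.] elbow z 0.74 w [ 0.551 -0.301  0.462] o [ 0.414 -0.357  0.341]
lay 1 [ -29.   35.  -14.  -54.  -81. -128.] elbow z 0.69 w [ 0.571 -0.314  0.342] o [ 0.414 -0.357  0.241]
lay -1 [-29.  35. -14. -54. -81.  52.] elbow z 0.69 w [ 0.571 -0.314  0.342] o [ 0.414 -0.357  0.241]
regrasp 1 [ 38.  19. -49.  30. -47. 111.] elbow z 0.77 w [0.293 0.225 0.337] o [0.463 0.146 0.373]
regrasp -1 [ 38.  19. -49.  30. -47. -69.] elbow z 0.77 w [0.293 0.225 0.337] o [0.463 0.146 0.373]
peg+ 1 [ -36.   39.   17.  -50. -103. -145.] elbow z 0.67 w [ 0.653 -0.477  0.492] o [ 0.536 -0.544  0.357]
peg+ -1 [ -36.   39.   17.  -50. -103.   35.] elbow z 0.67 w [ 0.653 -0.477  0.492] o [ 0.536 -0.544  0.357]
peg 1 [ -36.   47.   14.  -49.  -95. -137.] elbow z 0.61 w [ 0.673 -0.488  0.357] o [ 0.536 -0.544  0.237]
peg -1 [-36.  47.  14. -49. -95.  43.] elbow z 0.61 w [ 0.673 -0.488  0.357] o [ 0.536 -0.544  0.237]
```

```bash
cat > pl.py <<'E'
from h import *
Z=np.array([0,0,1.])
def ax(yaw): a=np.radians(yaw); return np.array([np.cos(a),np.sin(a),0]),np.array([-np.sin(a),np.cos(a),0])
def go(G,th,yaw=-5.6,name=""):
    gx,gy=ax(yaw); d=np.radians(th); z=-Z*np.cos(d)+gy*np.sin(d); y=-gx
    M=R.from_matrix(np.c_[np.cross(y,z),y,z]); o=ctrl.get_obs()
    D=M*R.from_euler('xyz',o["orientation"],degrees=True).inv()
    s=(np.array(G)+.019*z-o["tool_pos"])*100; r=D.as_rotvec()
    print(name,"turn",r.round(3),"shift",s.round(2),"rows",round(max(np.linalg.norm(s)/4.17,np.linalg.norm(r)/.125),1))
E
python3 - <<'E'
from pl import *
go([.644,.033,.17],-30)
go([.644,.033,.17],0)
m=ctrl.camera_model("wrist");o=ctrl.get_obs()
M=R.from_euler('xyz',o["orientation"],degrees=True)
print(M.inv().apply(m["xyz"]-o["tool_pos"]),(M.inv()*R.from_euler('xyz',m["rotation"],degrees=True)).as_euler('xyz',degrees=True),m["K"][0])
E
```

```text
turn [-0.509 -0.08   0.051] shift [  5.38  -8.78 -12.08] rows 4.1
 turn [ 0.011 -0.138  0.016] shift [  5.47  -7.84 -12.33] rows 3.7
[ 0.07717504  0.00091603 -0.1597328 ] [1.63600070e+02 1.68399647e-02 8.99999853e+01] [329.23295265   0.         279.61075314]
```

>>> arm_command(
  targets=[
    [[0.011,-0.138,0.016,5.5,-7.8,-10.3,1],[0.011,-0.138,0.016,5.5,-7.8,-10.3,1],[0.011,-0.138,0.016,5.5,-7.8,-10.3,1],[0.011,-0.138,0.016,5.5,-7.8,-10.3,1],[0.011,-0.138,0.016,5.5,-7.8,-10.3,1],[0.011,-0.138,0.016,5.5,-7.8,-10.3,1]],
  ],
)

```text
clock: 2.35
tool_pos: [0.6433, 0.0313, 0.1727]
orientation: [-179.9, 0.1, -95.7]
force: [0.4, 0.7, 0.6]
opening: 0.0875
```

```bash
python3 - <<'E'
from pl import *
rec(); m=ctrl.camera_model("wrist"); i=ctrl.snapshot("wrist"); cv2.imwrite("pics/w1raw.png",i)
for z in(.08,0):
    q=proj(m,circ([.644,.033,z],.022)); cv2.polylines(i,[q.round().astype(int)],True,(0,0,255),1)
cv2.imwrite("pics/w1.png",i)
E
```

```text
clock 2.35
joint_pos [ 2.00843e+01  1.97310e+01 -7.79020e+00 -4.42000e-02 -6.23706e+01
 -2.58128e+01]
tool_pos [0.6433 0.0313 0.1727]
orientation [-1.799197e+02  8.240000e-02 -9.574900e+01]
force [0.43   0.7111 0.6476]
opening 0.0875
```

View pics/w1.png

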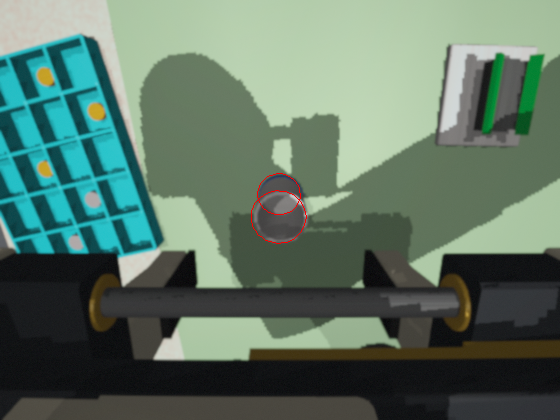

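```bash
python3 - <<'E'
from pl import *
go([.644,.033,.12],-30);go([.644,.033,.046],-30)
m=ctrl.camera_model("wrist")
c=[onz(m,q,.01)[:2] for q in((450,44),(536,46),(518,146),(437,145))]; print(np.round(c,4),np.mean(c,0))
E
```

```text
turn [-0.523  0.055  0.001] shift [-0.09 -0.85 -7.05] rows 4.2
 turn [-0.523  0.055  0.001] shift [ -0.09  -0.85 -14.45] rows 4.2
[[ 0.4774 -0.0912]
 [ 0.3985 -0.0828]
 [ 0.4066  0.0065]
 [ 0.4866 -0.0019]] [ 0.44226968 -0.04232836]
```

>>> arm_command(
  targets=[
    [[-0.523,0.055,0,-0.1,-0.85,-4,1],[-0.523,0.055,0,-0.1,-0.85,-6,1],[-0.523,0.055,0,-0.1,-0.85,-7,1],[-0.523,0.055,0,-0.1,-0.85,-7,1],[-0.523,0.055,0,-0.1,-0.85,-9.5,1],[-0.523,0.055,0,-0.1,-0.85,-12,1],[-0.523,0.055,0,-0.1,-0.85,-14.4,1],[-0.523,0.055,0,-0.1,-0.85,-14.4,1]],
  ],
)

```text
clock: 3.07
tool_pos: [0.6412, 0.0243, 0.0267]
orientation: [179.7, -30.1, -95.4]
force: [-0.5, -0.9, -0.9]
opening: 0.0877
```

>>> arm_command(
  targets=[
    [[0,0,0,0,0,0,0.3],[0,0,0,0,0,0,0.3],[0,0,0,0,0,0,0.3],[0,0,0,0,0,0,0.3],[0,0,0,0,0,0,0.3],[0,0,0,0,0,0,0.3],[0,0,0,0,0,0,0.3],[0,0,0,0,0,0,0.3]],
  ],
)

```text
clock: 3.73
tool_pos: [0.6431, 0.0238, 0.0299]
orientation: [180.0, -30.0, -95.6]
force: [-0.6, 1.2, 2.3]
opening: 0.043
```

```bash
python3 - <<'E'
from pl import *
rec(); go([.4423,-.0423,.062],60,-5.4)
E
```

```text
clock 3.7333
joint_pos [ 31.8056  34.6742 -21.8801  28.5245 -56.3231 -58.2445]
tool_pos [0.6431 0.0238 0.0299]
orientation [179.9778 -30.0413 -95.6085]
force [-0.5937  1.1524  2.2661]
opening 0.043
 turn [ 1.564 -0.151  0.003] shift [-19.93  -4.97   2.26] rows 12.6
```

>>> arm_command(
  targets=[
    [[0,0,0,0,0,3,0.3],[0,0,0,0,0,7,0.3],[0,0,0,0,0,11,0.3],[0.12,-0.012,0,-2,-0.5,13,0.3],[0.24,-0.024,0,-4,-1,13,0.3],[0.36,-0.035,0,-6,-1.5,13,0.3],[0.48,-0.046,0,-8,-2,13,0.3],[0.6,-0.058,0,-10,-2.8,13,0.3]],
  ],
)

```text
clock: 4.4
tool_pos: [0.5426, -0.0031, 0.1608]
orientation: [-179.9, 4.9, -95.5]
force: [-0.4, -2.5, -1.6]
opening: 0.0428
```

```bash
python3 - <<'E'
from pl import *
rec(); g=ax(-5.4)[1]; go(np.array([.4423,-.0423,.152])-.0064*g,60,-5.4)
E
```

```text
clock 4.4
joint_pos [ 17.0135  11.041  -19.6538  -5.2608 -57.4257 -19.7272]
tool_pos [ 0.5426 -0.0031  0.1608]
orientation [-179.8606    4.8547  -95.4688]
force [-0.3787 -2.4947 -1.5508]
opening 0.0428
 turn [ 0.958 -0.089  0.002] shift [-9.94 -2.91 -1.83] rows 7.7
```

>>> arm_command(
  targets=[
    [[0.12,-0.011,0,-1.2,-0.4,0,0.3],[0.24,-0.022,0,-2.5,-0.7,0,0.3],[0.36,-0.033,0,-3.7,-1.1,0,0.3],[0.48,-0.045,0,-5,-1.5,0,0.3],[0.6,-0.056,0,-6.2,-1.8,-0.3,0.3],[0.72,-0.067,0,-7.5,-2.2,-0.7,0.3],[0.84,-0.078,0,-8.7,-2.6,-1.2,0.3],[0.958,-0.089,0,-9.9,-2.9,-1.8,0.3]],
  ],
)

```text
clock: 5.07
tool_pos: [0.4448, -0.0347, 0.1427]
orientation: [-179.9, 59.9, -95.4]
force: [-0.2, -0.4, -2.5]
opening: 0.0425
```

>>> arm_command(
  targets=[
    [[0,0,0,0,0,0,0.3],[0,0,0,0,0,0,0.3],[0,0,0,0,0,0,0.3]],
  ],
)

```text
clock: 5.32
tool_pos: [0.4445, -0.0337, 0.1411]
orientation: [179.4, 59.5, -96.0]
force: [0.3, -0.6, -1.5]
opening: 0.0424
```

```bash
python3 - <<'E'
from pl import *
rec(); g=ax(-5.4)[1]; go(np.array([.4423,-.0423,.062])-.0064*g,60,-5.4)
cv2.imwrite("pics/w2.png",ctrl.snapshot("wrist"))
a=ctrl.snapshot("scene")[90:260,220:420];b=ctrl.snapshot("top")[200:340,220:400]
cv2.imwrite("pics/l.png",np.hstack([cv2.resize(a,(400,340)),cv2.resize(b,(400,340))]))
E
```

```text
clock 5.3167
joint_pos [-28.5138  26.1345 -12.0718 -52.4614 -87.3542  43.3487]
tool_pos [ 0.4445 -0.0337  0.1411]
orientation [179.3781  59.5459 -95.994 ]
force [ 0.2532 -0.6464 -1.4707]
opening 0.0424
 turn [ 0.007 -0.006  0.001] shift [-0.12  0.14 -8.86] rows 2.1
```

View pics/w2.png

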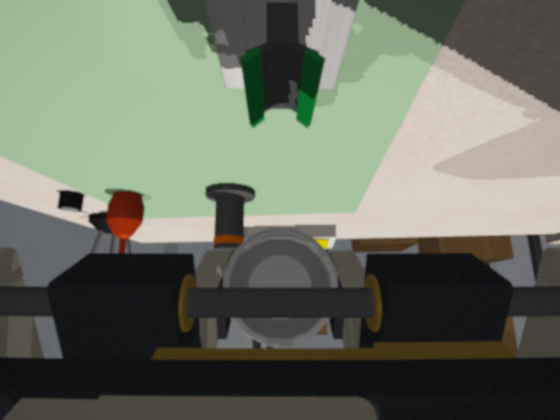

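View pics/l.png

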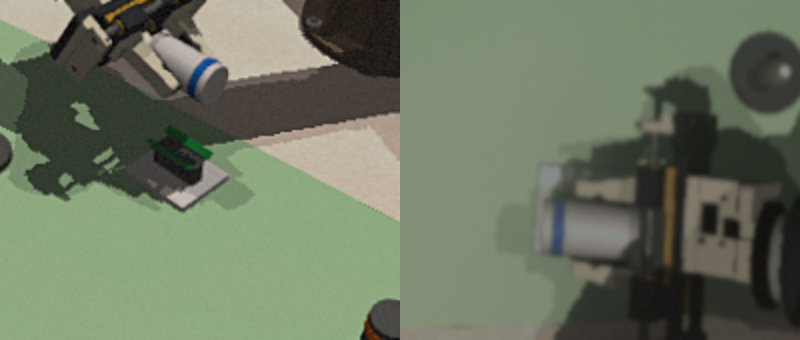

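>>> arm_command(
  targets=[
    [[0.007,-0.006,0,-0.1,0.1,-3,0.3],[0.007,-0.006,0,-0.1,0.1,-5.5,0.3],[0.007,-0.006,0,-0.1,0.1,-7,0.3],[0.007,-0.006,0,-0.1,0.1,-7.8,0.3],[0.007,-0.006,0,-0.1,0.1,-8.3,0.3],[0.007,-0.006,0,-0.1,0.1,-8.6,0.3],[0.007,-0.006,0,-0.1,0.1,-8.6,0.3]],
  ],
)

```text
clock: 6.05
tool_pos: [0.4436, -0.032, 0.0562]
orientation: [-179.7, 60.0, -95.1]
force: [-0.2, -0.8, -1.4]
opening: 0.0425
```

```bash
python3 - <<'E'
from pl import *
rec(); g=ax(-5.4)[1]; go(np.array([.4423,-.0423,.062])-.0064*g,60,-5.4)
E
```

```text
clock 6.05
joint_pos [-28.8629  34.5897 -13.8068 -53.4299 -81.667   52.1463]
tool_pos [ 0.4436 -0.032   0.0562]
orientation [-179.7461   60.0135  -95.1265]
force [-0.2081 -0.8126 -1.4394]
opening 0.0425
 turn [-0.     0.002 -0.001] shift [-0.03 -0.03 -0.37] rows 0.1
```

>>> arm_command(
  targets=[
    [[0,0,0,0,0,-0.2,0.3],[0,0,0,0,0,-0.3,0.3],[0,0,0,0,0,-0.4,0.3],[0,0,0,0,0,-0.4,0.3]],
  ],
)

```text
clock: 6.38
tool_pos: [0.4434, -0.0322, 0.0525]
orientation: [-179.8, 60.1, -95.2]
force: [-0.7, -0.8, 5.0]
opening: 0.0427
```

>>> arm_command(
  targets=[
    [[0,0,0,0,0,0,1],[0,0,0,0,0,0,1],[0,0,0,0,0,0,1],[0,0,0,0,0,0,1],[0,0,0,0,0,0,1],[0,0,0,0,0,0,1],[0,0,0,0,0,0,1],[0,0,0,0,0,0,1]],
  ],
)

```text
clock: 7.05
tool_pos: [0.4431, -0.0321, 0.0515]
orientation: [-179.9, 60.1, -95.3]
force: [0.2, 0.5, 0.8]
opening: 0.0862
```

```bash
python3 - <<'E'
from pl import *
rec(); g=ax(-5.4)[1]; go(np.array([.4423,-.0423,.17]),0,-5.4)
E
```

```text
clock 7.05
joint_pos [-28.9282  35.0906 -13.8621 -53.4809 -81.4073  52.5243]
tool_pos [ 0.4431 -0.0321  0.0515]
orientation [-179.9258   60.061   -95.3348]
force [0.1903 0.5341 0.8158]
opening 0.0862
 turn [-1.044  0.099 -0.   ] shift [-0.08 -1.02  9.95] rows 8.4
```

>>> arm_command(
  targets=[
    [[0,0,0,-0.2,-1.8,1,1],[0,0,0,-0.4,-4,2.5,1],[0,0,0,-0.6,-6.5,5,1],[0,0,0,-0.6,-7.5,8.5,1],[-0.12,0.011,0,-0.6,-7,11.5,1],[-0.24,0.023,0,-0.5,-6,12,1],[-0.36,0.034,0,-0.4,-5,12,1],[-0.48,0.046,0,-0.3,-4,12,1]],
  ],
)

```text
clock: 7.72
tool_pos: [0.4417, -0.0732, 0.1732]
orientation: [-179.6, 32.1, -95.3]
force: [-0.2, 1.0, -0.3]
opening: 0.0875
```

>>> arm_command(
  targets=[
    [[-0.12,0.011,0,0.1,1,0,1],[-0.24,0.022,0,0.1,2,0,1],[-0.36,0.033,0,0.2,3,0,1],[-0.48,0.045,0,0.2,3,0,1],[-0.564,0.053,0,0.2,3,0,1],[-0.564,0.053,0,0.2,3,0,1],[-0.564,0.053,0,0.2,3,0,1]],
  ],
)

```text
clock: 8.3
tool_pos: [0.4415, -0.0404, 0.1714]
orientation: [180.0, -0.0, -95.1]
force: [-0.2, -0.3, -1.0]
opening: 0.0873
```

```bash
python3 - <<'E'
from pl import *
rec(); m=ctrl.camera_model("wrist"); i=ctrl.snapshot("wrist"); cv2.imwrite("pics/w3raw.png",i)
g,h=ax(-5.4); C=np.array([.4423,-.0423,.062])
P=[C+a*.04*h+b*.022*g for a,b in((1,1),(1,-1),(-1,-1),(-1,1))]
cv2.polylines(i,[proj(m,P).round().astype(int)],True,(0,0,255),1)
cv2.imwrite("pics/w3.png",i); go(C+.008*h,-30,-5.4)
E
```

```text
clock 8.3
joint_pos [ 2.04074e+01  9.48500e-01 -3.18062e+01 -6.30000e-03 -5.72645e+01
 -2.54996e+01]
tool_pos [ 0.4415 -0.0404  0.1714]
orientation [ 1.799804e+02 -3.500000e-03 -9.509560e+01]
force [-0.2277 -0.3165 -0.9543]
opening 0.0873
 turn [-0.522  0.048 -0.003] shift [  0.05  -0.26 -12.59] rows 4.2
```

View pics/w3.png

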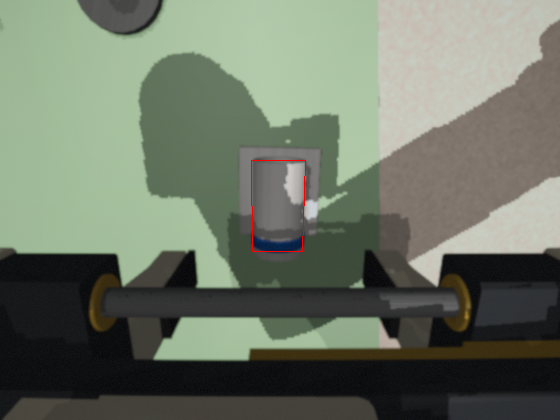

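>>> arm_command(
  targets=[
    [[-0.12,0.011,0,0,0,-2,1],[-0.24,0.022,0,0,0,-4,1],[-0.36,0.033,0,0.1,0.1,-6,1],[-0.48,0.044,0,0.1,0.14,-8,1],[-0.522,0.048,0,0.1,0.14,-10,1],[-0.522,0.048,0,0.1,0.14,-11.6,1],[-0.522,0.048,0,0.1,0.14,-12.6,1],[-0.522,0.048,0,0.1,0.14,-12.6,1]],
  ],
)

```text
clock: 9.02
tool_pos: [0.4418, -0.0428, 0.0435]
orientation: [179.8, -30.2, -95.5]
force: [-0.4, -0.1, -0.3]
opening: 0.0878
```

>>> arm_command(
  targets=[
    [[0,0,0,0,0,0,0.3],[0,0,0,0,0,0,0.3],[0,0,0,0,0,0,0.3],[0,0,0,0,0,0,0.3],[0,0,0,0,0,0,0.3],[0,0,0,0,0,0,0.3],[0,0,0,0,0,0,0.3],[0,0,0,0,0,0,0.3]],
  ],
)

```text
clock: 9.68
tool_pos: [0.443, -0.0407, 0.0457]
orientation: [-179.9, -30.1, -95.4]
force: [-2.5, 2.0, 4.3]
opening: 0.043
```

```bash
python3 - <<'E'
from pl import *
rec()
m=ctrl.camera_model("top");s=ctrl.camera_model("scene")
i=cv2.imread("pics/top0.png");j=cv2.imread("pics/scene0.png")
# free-stand base fit by dark-blob in the top and scene pictures
for n,im,c,mm in(("top",i,(386,230),m),("scene",j,(209,166),s)):
    g=cv2.cvtColor(im,cv2.COLOR_BGR2GRAY); x,y=c; w=28; b=(g[y-w:y+w,x-w:x+w]<85 if n=="top" else g[y-w:y+w,x-w:x+w]<75).astype(np.uint8)
    k,l,st,ce=cv2.connectedComponentsWithStats(b); t=1+np.argmax(st[1:,4]); print(n,st[t],ce[t]+[x-w,y-w])
print(onz(m,(385.5,229.7),.012),onz(s,(209.5,165.8),.012))
F=[.5655,-.235,.0]
go([.50,-.13,.20],10,-5.4,'mid'); go([.5655,-.235,.064+.11],60,-5.4,'hover')
E
```

```text
clock 9.6833
joint_pos [ 37.9597  18.785  -49.4769  29.7503 -47.3823 -68.6415]
tool_pos [ 0.443  -0.0407  0.0457]
orientation [-179.9005  -30.0512  -95.4201]
force [-2.4867  1.9779  4.289 ]
opening 0.043
top [ 10  11  35  34 933] [384.90996785 229.65487674]
scene [ 12  12  33  30 656] [208.92073171 166.51829268]
[ 0.56334592 -0.23538645  0.012     ] [ 0.56864544 -0.2326052   0.012     ]
mid turn [ 0.696 -0.064  0.   ] shift [ 5.73 -8.61 13.55] rows 5.6
hover turn [ 1.565e+00 -1.460e-01  1.000e-03] shift [ 12.4  -17.8   11.88] rows 12.6
```

>>> arm_command(
  targets=[
    [[0,0,0,0,0,3,0.3],[0,0,0,0,0,7,0.3],[0,0,0,0,0,11,0.3],[0.12,-0.011,0,1,-1.5,14,0.3],[0.24,-0.022,0,2,-3,15,0.3],[0.36,-0.034,0,3,-4.5,15,0.3],[0.48,-0.045,0,4,-6,15,0.3],[0.6,-0.056,0,5,-7.5,15,0.3]],
  ],
)

```text
clock: 10.35
tool_pos: [0.4929, -0.1141, 0.1973]
orientation: [-179.7, 4.0, -95.3]
force: [-0.2, 0.5, -1.2]
opening: 0.043
```

>>> arm_command(
  targets=[
    [[0.12,-0.011,0,1,-1.5,0,0.3],[0.24,-0.022,0,2,-3,0,0.3],[0.36,-0.034,0,3,-4.5,0,0.3],[0.48,-0.045,0,4,-6,0,0.3],[0.6,-0.056,0,5,-7.5,0,0.3],[0.72,-0.067,0,6,-8.8,0,0.3],[0.84,-0.078,0,6.8,-9.8,-1,0.3],[0.965,-0.09,0,7.3,-10.2,-2,0.3]],
  ],
)

```text
clock: 11.02
tool_pos: [0.5658, -0.2192, 0.1756]
orientation: [-179.8, 59.4, -95.2]
force: [1.0, 0.7, -1.3]
opening: 0.043
```

>>> arm_command(
  targets=[
    [[0,0,0,0,0,0,0.3],[0,0,0,0,0,0,0.3],[0,0,0,0,0,0,0.3]],
  ],
)

```text
clock: 11.27
tool_pos: [0.5648, -0.2166, 0.1747]
orientation: [179.7, 59.1, -95.6]
force: [0.4, -0.6, 0.7]
opening: 0.0429
```

```bash
python3 - <<'E'
from pl import *
rec(); m=ctrl.camera_model("wrist"); i=ctrl.snapshot("wrist"); cv2.imwrite("pics/w4raw.png",i)
F=np.array([.5645,-.2335,.012])
for z,r in((.012,.038),(.052,.013),(.072,.005)):
    cv2.polylines(i,[proj(m,circ([F[0],F[1],z],r)).round().astype(int)],True,(0,0,255),1)
cv2.imwrite("pics/w4.png",i); go([F[0],F[1],.064+.1],60,-5.4)
cv2.imwrite("pics/s4.png",cv2.resize(ctrl.snapshot("scene")[60:260,100:380],(784,560)))
E
```

```text
clock 11.2667
joint_pos [ -35.7592   38.0253   16.7068  -49.2677 -102.6706   34.4624]
tool_pos [ 0.5648 -0.2166  0.1747]
orientation [179.673   59.1136 -95.6232]
force [ 0.356  -0.5581  0.6525]
opening 0.0429
 turn [ 0.018 -0.001 -0.002] shift [ 0.07 -0.11 -2.26] rows 0.5
```

View pics/w4.png

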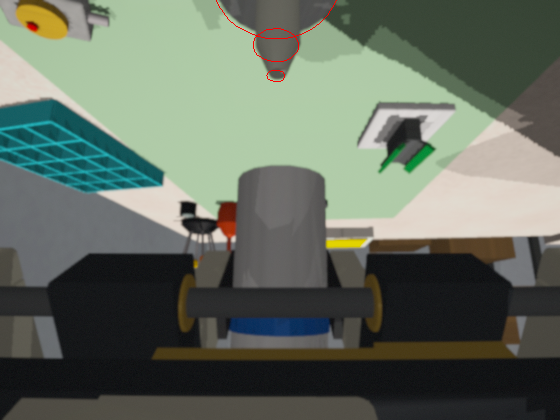

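View pics/s4.png

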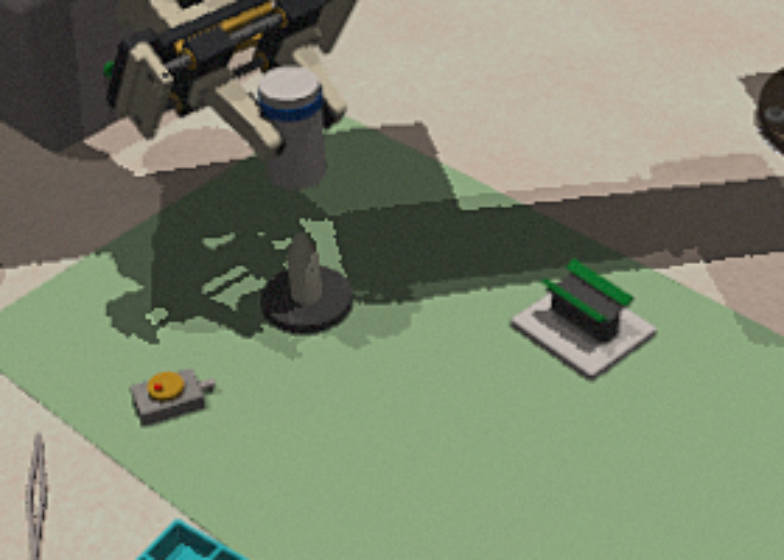

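>>> arm_command(
  targets=[
    [[0.016,-0.001,0,0.1,-0.1,-1.5,0.3],[0.016,-0.001,0,0.1,-0.1,-3,0.3],[0.016,-0.001,0,0.1,-0.1,-4.5,0.3],[0.016,-0.001,0,0.1,-0.1,-5.5,0.3],[0.016,-0.001,0,0.1,-0.1,-5.5,0.3]],
  ],
)

```text
clock: 11.78
tool_pos: [0.5651, -0.2159, 0.1187]
orientation: [179.4, 60.2, -95.8]
force: [-0.2, 0.5, -1.3]
opening: 0.0433
```

```bash
python3 - <<'E'
from pl import *
rec(); go([.5645,-.2335,.063],60,-5.4)
E
```

```text
clock 11.7833
joint_pos [-35.8951  42.1233  15.3705 -49.1794 -99.9294  38.5134]
tool_pos [ 0.5651 -0.2159  0.1187]
orientation [179.4345  60.1731 -95.7775]
force [-0.1743  0.4718 -1.2595]
opening 0.0433
 turn [-0.003 -0.005 -0.002] shift [ 0.09 -0.12 -6.52] rows 1.6
```

>>> arm_command(
  targets=[
    [[0,0,0,0,-0.1,-1.5,0.3],[0,0,0,0,-0.1,-3,0.3],[0,0,0,0,-0.1,-4.2,0.3],[0,0,0,0,-0.1,-5.2,0.3],[0,0,0,0,-0.1,-5.8,0.3],[0,0,0,0,-0.1,-6,0.3],[0,0,0,0,-0.1,-6,0.3]],
  ],
)

```text
clock: 12.37
tool_pos: [0.5656, -0.2182, 0.0595]
orientation: [179.6, 60.2, -95.7]
force: [0.0, 0.1, -1.5]
opening: 0.0433
```

```bash
python3 - <<'E'
from pl import *
rec(); go([.5645,-.2335,.063],60,-5.4)
E
```

```text
clock 12.3667
joint_pos [-35.928   46.338   14.5565 -48.6485 -96.5743  42.3933]
tool_pos [ 0.5656 -0.2182  0.0595]
orientation [179.5772  60.1562 -95.7031]
force [ 0.0465  0.0535 -1.5263]
opening 0.0433
 turn [-0.003 -0.003 -0.001] shift [ 0.05  0.11 -0.6 ] rows 0.1
```

>>> arm_command(
  targets=[
    [[0,0,0,0,0,-0.2,0.3],[0,0,0,0,0,-0.4,0.3],[0,0,0,0,0,-0.5,0.3],[0,0,0,0,0,-0.5,0.3]],
  ],
)

```text
clock: 12.7
tool_pos: [0.5658, -0.2183, 0.0555]
orientation: [179.8, 60.1, -95.5]
force: [0.6, 0.2, -0.0]
opening: 0.0426
```

>>> arm_command(
  targets=[
    [[0,0,0,0,0,-0.1,0.3],[0,0,0,0,0,-0.15,0.3],[0,0,0,0,0,-0.2,0.3],[0,0,0,0,0,-0.2,0.3]],
  ],
)

```text
clock: 13.03
tool_pos: [0.5659, -0.2183, 0.0544]
orientation: [179.8, 60.1, -95.4]
force: [-0.2, -0.7, 4.5]
opening: 0.0427
```

>>> arm_command(
  targets=[
    [[0,0,0,0,0,-0.1,0.3],[0,0,0,0,0,-0.1,0.3],[0,0,0,0,0,-0.1,0.3]],
  ],
)

```text
clock: 13.28
tool_pos: [0.5658, -0.2183, 0.0543]
orientation: [179.9, 60.2, -95.3]
force: [-0.8, -0.2, 9.6]
opening: 0.0428
```

```bash
python3 - <<'E'
from pl import *
rec(); s=ctrl.camera_model("scene"); i=ctrl.snapshot("scene")[100:240,150:290]
w=ctrl.snapshot("wrist")
cv2.imwrite("pics/s5.png",np.hstack([cv2.resize(i,(400,400)),cv2.resize(w,(400,400))]))
E
```

```text
clock 13.2833
joint_pos [-35.9283  46.7227  14.5294 -48.6371 -96.2939  42.8923]
tool_pos [ 0.5658 -0.2183  0.0543]
orientation [179.9312  60.1686 -95.3205]
force [-0.7825 -0.2264  9.6047]
opening 0.0428
```

View pics/s5.png

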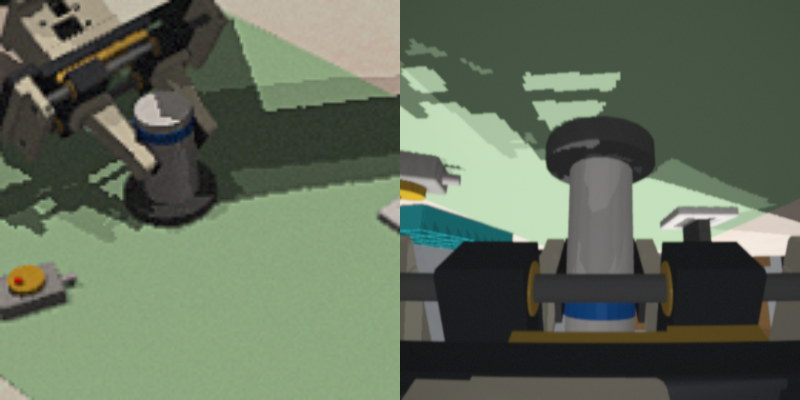

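>>> arm_command(
  targets=[
    [[0,0,0,0,0,0.15,0.3],[0,0,0,0,0,0.15,1],[0,0,0,0,0,0.15,1],[0,0,0,0,0,0.15,1],[0,0,0,0,0,0.15,1],[0,0,0,0,0,0.15,1],[0,0,0,0,0,0.15,1],[0,0,0,0,0,0.15,1]],
  ],
)

```text
clock: 14.05
tool_pos: [0.5658, -0.2182, 0.0537]
orientation: [179.7, 60.1, -95.6]
force: [-0.6, 0.2, 0.1]
opening: 0.0836
```

>>> arm_command(
  targets=[
    [[0,0,0,0,0,0,1],[0,0,0,-0.1,-1,0.6,1],[0,0,0,-0.2,-2.6,1.5,1],[0,0,0,-0.4,-4.3,2.5,1],[0,0,0,-0.6,-6.5,4,1],[0,0,0,-0.8,-8.7,6,1],[0,0,0,-0.8,-9,9,1],[0,0,0,-0.8,-9,12,1]],
  ],
)

```text
clock: 14.72
tool_pos: [0.5567, -0.3106, 0.174]
orientation: [179.5, 60.1, -95.9]
force: [1.2, -0.0, 0.1]
opening: 0.0882
```

>>> arm_command(
  targets=[
    [[0,0,0,0,0,2,1],[0,0,0,0,0,2,1],[0,0,0,0,0,2,1],[0,0,0,0,0,2,1]],
  ],
)

```text
clock: 15.05
tool_pos: [0.5574, -0.3086, 0.1939]
orientation: [179.7, 60.1, -95.6]
force: [0.4, 0.2, -0.6]
opening: 0.0878
```

```bash
python3 - <<'E'
from pl import *
rec(); i=ctrl.snapshot("scene")
cv2.imwrite("pics/s6.png",np.hstack([cv2.resize(i[90:310,100:460],(500,400)),cv2.resize(ctrl.snapshot("top")[150:270,330:450],(300,400))]))
E
```

```text
clock 15.05
joint_pos [ -41.4642   42.4378   27.2472  -48.6841 -111.3176   33.1116]
tool_pos [ 0.5574 -0.3086  0.1939]
orientation [179.7109  60.1126 -95.6031]
force [ 0.4232  0.1841 -0.6197]
opening 0.0878
```

View pics/s6.png

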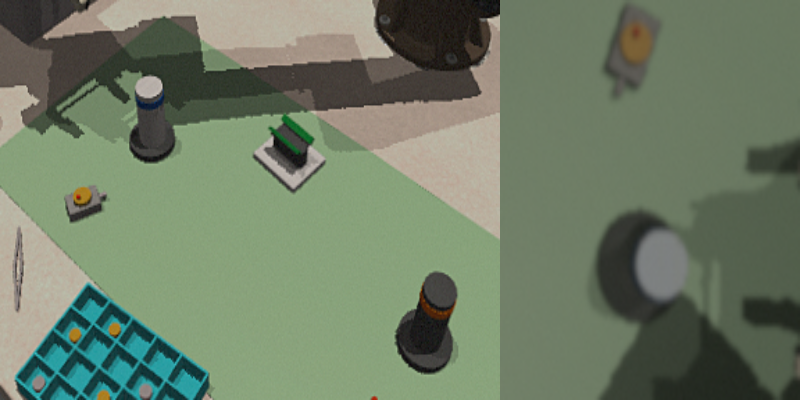

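The cup stands upright and mouth down on the free stand. The other objects look untouched and the arm is clear, so I'm handing in.

```bash
python3 -c "
from plant import ctrl
print(ctrl.close_job())"
```

```text
the job is handed in; nothing more can be done
None
```

The blue-banded cup now stands mouth down over the empty peg, with its rim on the round base, and I handed the job in at about 15 s of the 64 s allowed.

- **Laying it down:** I picked the cup up from above, laid it on its side in the green cradle with its closed bottom towards +y, and let go. A wrist picture showed it lying where expected.
- **Turning it:** I took it again nearer its closed bottom, turned it mouth down and lowered it over the peg. It stopped on the base with the contact force rising to about 10 N. I then eased off, opened the gripper and backed away.
- **Last checks:** The final pictures show the cup upright on the stand. The other cup and the movement holder look to be where they started. The gripper is open, well clear, and reads almost no force.

**Disagreements:** The scene and top cameras disagreed by about 6 mm in x. I settled this with the wrist camera, whose view matched the cup, cradle and peg closely. Measured contact with the base came about 1 mm above the computed height, which is within the calibration error. The blower was mostly outside the last picture, so I did not check it at the end, though the arm's path stayed well clear of it.

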